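# Snug the slack bar clamp on the glued ring box in the mending drawer

### The job

The little wooden ring box glued in the mending drawer is still loose in its one-hand bar clamp: pull the drawer fully out to its stop, then pump the clamp's trigger against its grip, letting it spring back between squeezes, until both jaws press on the box. Only a snug hold is wanted, so squeeze gently and do not crush the box, leave the other things alone, and finish while still holding the trigger squeezed, with the clamp and the box flat in the open drawer.

Things in the scene. Friction and masses are not known exactly. Their poses are not given: they have to be found in the camera images.
- chest_front (a point): Point at table height below the middle of the front of a low wooden chest with one white-fronted drawer, 270 deep x 420 wide x 115 high (mm), standing on the table; its axes are the chest's: -x points out of the front, the way the drawer is pulled, and the chest reaches 270 mm to +x.
- chest_drawer0 (a joint): The drawer's travel in m: 0 shut (it starts 20 to 40 mm ajar), 0.1896 at its stop; it grows as the drawer is pulled along the chest's -x. It runs easily (about 3 N). Inside 225 deep x 378 wide; its floor, with a non-slip cork liner, is 24 mm above the table, its walls rise 69 mm above that, its front panel reaches 103 mm above the table.
- chest_drawer0_handle (a point): Middle of the drawer's bar handle: a dark steel bar 11 mm thick, 120 mm long, level, parallel to the drawer front and 35 mm out from it, on two posts, 77 mm above the table. Free to take from above.
- clamp: One-hand bar clamp, black and orange, steel bar, lying flat and loose on the drawer's floor; 0.6 kg, 30 mm thick. Origin: underside, below the bar's centre line, at the near (fixed) jaw's face. +x: along the bar to the far jaw; +y: the side both jaws reach to; -y: the side of pistol grip and trigger, which points roughly to the drawer's front. Housing: x -64 to -6, y -20 to 24 mm.
- grip: The clamp's pistol grip, fixed to the clamp's housing (origin and axes those of clamp): a straight bar 22 thick (x -76 to -54 mm), y -98 to -14 mm, 30 high. Its back face is at x = -76 mm.
- trigger_face: The grey trigger blade that the fingers press, 8 thick, 22 high (z 4 to 26 mm), from y = -28 to y = -92 mm in the clamp's frame, in front (+x) of the grip, with a round upright finger roll of 8 mm radius at y = -68 that stands 5 mm proud. It leans 7 degrees outward let out, 11 degrees inward home. Its origin is the trigger's pin, at x = -26, y = 14 mm in the clamp's frame.
- trigger (a joint): Trigger angle in rad: 0 let out, 0.32 squeezed home on its stop; a squeeze that stalls short of it means the jaws have met the work. A spring pushes it back with 1.5 N (let out) to 2 N (home) at the finger and swings it out when let go. Once both jaws bear on the box, they press with about 2.4 times the finger force (10 N: about 24 N; 25 N: about 60 N).
- squeeze (a point): Front of the roll on the trigger blade where a finger presses, 15 mm above the drawer's floor; let out: x = -10, y = -68 mm in the clamp's frame. There grip and trigger measure 66 mm over all let out, 40 mm home, along the clamp's x, free to take from above. The clamp stays put on the liner when the fingers open: only a trigger-side finger that backs off 26 mm lets the trigger fully out.
- bar (a joint): Travel of the bar and far jaw in m: the jaw opening is 80 mm minus this value. A full squeeze of the trigger draws the far jaw about 10 mm towards the near one; a brake keeps it there when the trigger springs back.
- near_pad: Orange pad of the near jaw, fixed to the clamp's housing (origin and axes those of clamp); its face is at x = 0, y 32 to 72 mm, z 2 to 28 mm.
- far_pad: Orange pad of the far jaw, carried by the bar; its face is at x = 80 mm minus bar in the clamp's frame, y 32 to 72 mm, z 3 to 29 mm. Its origin starts at that of the clamp at bar 0 and travels with the bar.
- ring_box: The ring box: brown wood with a dark lid seam and a small brass catch, 40 (x, between the jaws) x 56 (y) x 36 high (mm), about 90 g, standing loose on the drawer's floor between the jaws. Origin: centre of its underside. Thin-walled and freshly glued: a jaw force above 60 N crushes it; more than 6 N from each jaw holds it.
- glue_tub: Small white glue tub with a yellow lid, 36 across x 34 high, standing in the drawer beside the far jaw's end of the clamp; must not be tipped over. Origin: centre of its underside.
- jar: Glass jar with a steel screw lid, 72 across x 95 high, on top of the chest; leave alone. Origin: centre of its underside.
- comb: White plastic comb 150 x 40 mm, 5 thick, flat on top of the chest; leave alone.
- spoon: Stainless steel spoon, 170 mm long, on the table to the left; leave alone.
- lantern: Green plastic lantern, 84 across x 168 high over its handle, on the steel bracket shelf at the right; leave alone.
- blue_box_door (a joint): Angle (rad) of the swing door of the blue plastic box on the bracket shelf at the right; leave alone.

How it is judged:
On the way, in this order (a step that is already met when the one before it is completed fails the run):
1. the drawer is pulled out to its stop (within 8 mm) (value of joint chest_drawer0 above 0.1816 m), for 0.1 s.
2. the trigger is squeezed (nearly) home a first time (value of joint trigger above 0.26 rad), for 0.02 s.
3. the trigger is let back out (value of joint trigger below 0.08 rad), for 0.02 s.
At the end, for the whole second after the job is handed in: Through the last second: fingers press trigger and grip with over 2 N each; both jaw pads press the ring box with 6 to 60 N; clamp and box lie flat (within 0.15 rad), the box still and within 8 mm of the drawer's floor; the drawer is within 20 mm of its stop (contact force between far_pad and ring_box between 6 and 60 N and contact force between near_pad and ring_box above 6 N and contact force between the fingers and trigger_face above 2 N and contact force between the fingers and grip above 2 N and value of joint chest_drawer0 above 0.17 m and angle between each of clamp, ring_box's own z axis and vertical below 0.15 rad and z of ring_box in the frame of chest_front below 0.032 m and linear speed of ring_box below 0.02 m/s); the arm keeps its last pose, push and grip.
It fails at once if the ring box is crushed (more than 60 N from a jaw) (contact force between any of far_pad, near_pad and ring_box above 60 N).
It fails at once if the glue tub is tipped over (angle between glue_tub's own z axis and vertical above 0.6 rad).
It fails at once if a bystander is moved by more than 30 mm, or the blue box's door is swung further open (distance of any of jar, comb, spoon, lantern from where it was at the start of the episode above 0.03 m or value of joint blue_box_door above 0.6 rad).
It also fails if it takes over 54 s, if anything falls off the work surface, if the arm or the gripper's body presses on something with over 40 N, if the wrist force passes 120 N, or if a joint passes its speed limit or range.

### The arm

A 6-joint arm with a two-finger parallel gripper is mounted at the origin on the work surface. World frame = base frame: x ahead of the robot, y to its left, z up, the work surface at z = 0. Lengths are in m, angles in rad, forces in N, time in s.
With the tool pointing down it reaches from about 0.375 to 0.975 m from the base axis. Payload 3.8 kg.
Tool frame: the origin (TCP) lies at the very end of the fingers, on their centre line; the grasp point (between the pads) lies 19 mm behind it; z points along the fingers, y is the direction in which the jaws open and shut (so a half turn about z gives the same grasp; the last joint's range is limited). The gripper opens to 85 mm and grips with 20 to 120 N. Pads are 22 mm wide; open, the fingers measure 114 mm over their backs; the gripper's body (76 mm by 85 mm) begins 54 mm behind the grasp point. The pads swing forward as they close: fully open they stand 13 mm farther back than shut.
Start: joints at [-0.037, 0.264, 1.604, -0, 1.274, -0.037], TCP at [0.675, -0, 0.203] pointing down, gripper open.
Joint ranges: [-2.63, 2.63], [-0.94, 2.18], [0.31, 2.57], [-1.31, 4.45], [0, 2.66], [-2.55, 2.55]. Speed limits (rad/s): [2.57, 2.57, 3.14, 3.14, 3.14, 3.14].

### API

Orientations are given as a rotation vector (axis times angle).
In Python, from workcell import read_state, read_camera, camera_info, finish_job gives the robot as it stands. The module is installed in compiled form; this text tells all that it offers.
- The arm moves only by the tool play_rows, never from a script. Its argument "motion" is a list of rows, each a list of 5 numbers: the shift along the tool's x, y, z in units of 1000 mm (1.0 is 1000 mm), then the turn about the tool's z in units of 2 pi rad (1.0 is 2 pi rad), then the finger opening in mm, from 0 to 85.4. A call has 1 to 5 rows; each row shifts and turns the commanded pose from where the row before left it, along the tool's axes as they then stand; what a row does not reach is not made up. A row lasts 1/8 s, in which the tool goes at most 62.5 mm and 10.7 degrees, less where a joint would pass 70% of its speed; a pose out of reach is approached as far as the arm can. A call with a number of a shift or a turn outside -1 to 1 is refused whole. A call with a gripper value outside its range is refused whole. The fingers move at their own pace and stop on an object; "squeeze" is the grip in N (left out, the last holds). Time passes only in rows, so rows that do not move let the fingers close. It gives the time, the measured TCP pose, the force and the opening at its end, in the units of the state.
- read_state(): the state, without advancing time (a new reading comes with each control period).
- read_camera(name): name is "scene" or "side" or "wrist"; returns the picture (480x640x3 uint8, red, green, blue); there is no depth.
- camera_info(name): a dict with "intrinsics" (3x3 intrinsics, pixels), "pose" (4x4, takes a point from camera to world coordinates). Camera axes: x right, y down, z forward; pixel columns grow to the right and rows downward; lengths in m; the calibration is good to about 2 mm. A picture is of the moment at which its call begins: read the wrist's pose just before it. camera_info takes no time and is no camera call; for the wrist camera it gives the pose at the moment of the call.
- finish_job(): hands the job in, once; it reports no verdict.
The state is a dict: "time": time; "q": joint angles; "joint_vel": joint speeds; "joint_torque": joint torques, N m; "tool_pos": TCP position; "tcp_rot": TCP orientation; "wrist_force": force on the tool from outside, world axes, zero at the start; "torque": the same for the moment, N m; "width": opening from 0.0 (shut) to 1.0 (fully open).
Only numpy, scipy, OpenCV 4.12 (cv2) and the standard library are available. Lean on these libraries where they do the work, as an engineer would, in place of code of your own. Each camera call takes 0.05 s, during which the arm holds its last target. There are 200 camera calls.

## Working session

There is one attempt and no reset: what is moved stays moved. The work goes in short steps, Python scripts to look and compute and a tool call to move; the robot and the scene stay as the last step left them, time stands still between calls to the robot, and variables do not carry over. Pictures are saved under pics/ and viewed, about 8 in all and at most 12, crops included, and the job is handed in when it is done.

Besides the shell and the picture viewer there is one more tool, called as name(argument=value, ...) on one line, values as JSON. play_rows: Moves the arm, as the interface text tells. Shifts and turns lie within -1 to 1; 1 stands for 1000 mm of shift or 2 pi rad of turn. Its arguments: {"type":"object","properties":{"motion":{"type":"array","items":{"type":"array","items":{"type":"number"}}},"squeeze":{"type":"number"}},"required":["motion"]}

```bash
mkdir -p pics; cat > h.py <<'E'
import numpy as np, cv2
from workcell import *
from scipy.spatial.transform import Rotation as R
def shot(name,f):
    i=camera_info(name); im=read_camera(name); cv2.imwrite('pics/'+f,im[:,:,::-1]); 
    np.savez('pics/'+f+'.npz',K=i['intrinsics'],T=i['pose']); return im
def cast(f,uv,z):
    d=np.load('pics/'+f+'.npz'); K=np.array(d['K']);T=np.array(d['T'])
    r=T[:3,:3]@np.linalg.inv(K)@np.array([uv[0],uv[1],1.]); o=T[:3,3]
    return o+r*(z-o[2])/r[2]
def proj(f,p):
    d=np.load('pics/'+f+'.npz'); c=np.linalg.inv(d['T'])@np.append(p,1); u=d['K']@c[:3]; return u[:2]/u[2]
E
python3 - <<'E'
from h import *
s=read_state(); print(s['tool_pos'],s['tcp_rot'],s['wrist_force'],s['width'])
a=shot('scene','s0.png'); b=shot('side','d0.png'); c=shot('wrist','w0.png')
for n in('scene','side','wrist'): print(n,np.round(np.array(camera_info(n)['pose']),3).tolist())
E
```

```text
[6.74195804e-01 3.61087531e-05 2.01447511e-01] [-2.22023809 -2.22029771  0.00241275] [-0.56806127 -0.15264279 -0.02456325] 0.9985980132233203
scene [[0.75, 0.432, -0.501, 1.206], [0.661, -0.51, 0.55, -0.718], [-0.018, -0.743, -0.669, 0.932], [0.0, 0.0, 0.0, 1.0]]
side [[0.914, -0.277, 0.295, 0.169], [-0.404, -0.594, 0.696, -1.002], [-0.018, -0.755, -0.655, 1.024], [0.0, 0.0, 0.0, 1.0]]
wrist [[1.0, 0.0, -0.003, 0.675], [-0.0, -0.959, -0.284, 0.073], [-0.003, 0.284, -0.959, 0.373], [0.0, 0.0, 0.0, 1.0]]
```

View pics/s0.png

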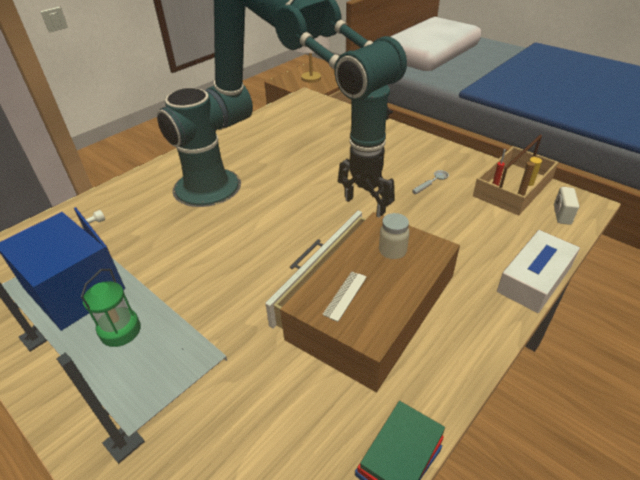

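View pics/w0.png

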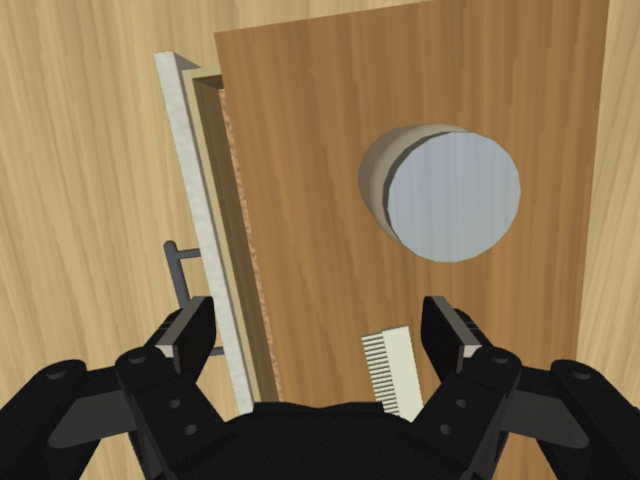

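Wrist view: white front panel's top outer edge runs from about (157,53) to (238,412), and the handle's visible end is at (170,245). In the scene view the handle runs from about (293,267) to (322,242).

```bash
python3 - <<'E'
from h import *
p=cast('w0.png',(157,53),.103);q=cast('w0.png',(238,412),.103)
print('panel',p,q,np.degrees(np.arctan2(*(q-p)[:2])))
print('h end wrist',cast('w0.png',(170,245),.080))
for uv in((293,267),(322,242)): print('scene',cast('s0.png',uv,.080))
im=cv2.imread('pics/s0.png')
print('chest top w',cast('w0.png',(216,32),.115),cast('s0.png',(459,238),.115),cast('s0.png',(376,385),.0))
im=cv2.resize(im[210:330,240:400],None,fx=5,fy=5,interpolation=cv2.INTER_CUBIC); cv2.imwrite('pics/s0c.png',im)
E
```

```text
panel [0.56174317 0.12626247 0.103     ] [ 0.5981851  -0.18060972  0.103     ] 173.227682062958
h end wrist [ 0.54348991 -0.02189865  0.08      ]
scene [ 0.56399893 -0.14276317  0.08      ]
scene [ 0.55676737 -0.02335743  0.08      ]
chest top w [0.60717949 0.13627653 0.115     ] [0.8449288  0.18996459 0.115     ] [ 0.90213398 -0.23346157  0.        ]
```

View pics/s0c.png

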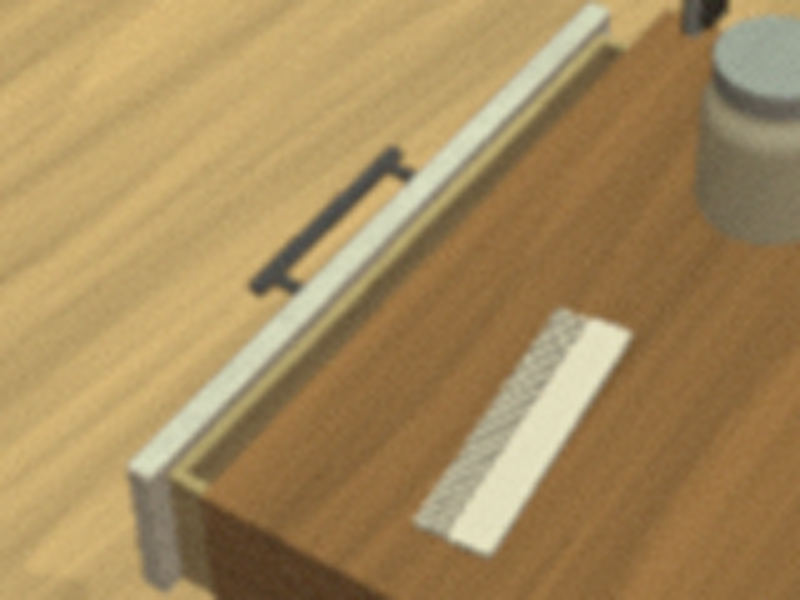

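Handle middle ≈ (0.551,-0.082), chest yaw ≈ +6.8°. Both views agree to a few mm, so I'm moving.

play_rows(motion=[[-0.028,-0.042,0,0,30],[-0.028,-0.042,0,0,30],[-0.028,-0.042,0,0,30],[0,0,0.03,-0.0188,30],[0,0,0.02,0,30]], squeeze=40)

```text
time: 0.78
tool_pos: [0.548, -0.0842, 0.1516]
tcp_rot: [-2.088, -2.346, 0.001]
wrist_force: [0.6, 0.9, -0.1]
width: 0.349
```

```bash
python3 - <<'E'
from h import *
shot('wrist','w1.png'); s=read_state(); print(s['tool_pos'],s['tcp_rot'],s['width'],s['time'])
E
```

```text
[ 0.54636816 -0.08359169  0.14835275] [-2.08598525 -2.34229175  0.0045248 ] 0.34911386139567585 0.825
```

View pics/w1.png

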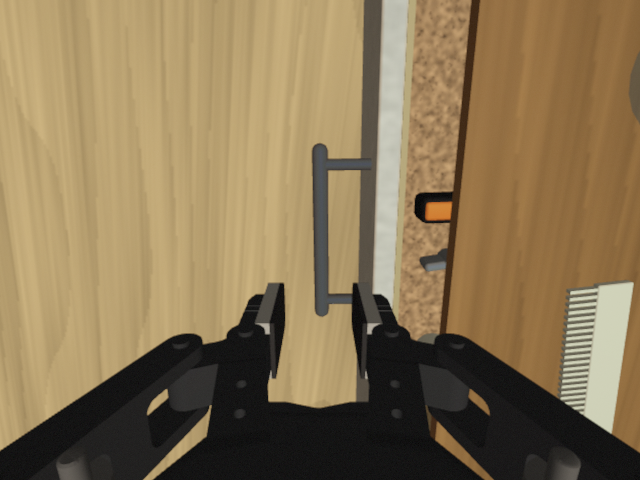

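Wrist view: the bar is vertical in the picture (yaw good), running from (320,145) to (321,315), so its middle is (320.5,230). The clamp grip end shows in the drawer at (435,208) and the trigger tip at (435,262).

```bash
python3 - <<'E'
from h import *
print(cast('w1.png',(320.5,148),.08),cast('w1.png',(321.5,312),.08), cast('w1.png',(376,230),.103))
s=read_state(); M=R.from_rotvec(s['tcp_rot']).as_matrix(); m=(cast('w1.png',(320.5,148),.08)+cast('w1.png',(321.5,312),.08))/2
print(m, M.T@(m-s['tool_pos']), M.round(4).tolist())
E
```

```text
[ 0.5423867  -0.02147832  0.08      ] [ 0.55761641 -0.14374996  0.08      ] [ 0.58422971 -0.06796604  0.103     ]
[ 0.55000155 -0.08261414  0.08      ] [0.00042349 0.00410025 0.06833201] [[-0.1154, 0.9933, -0.0057], [0.9933, 0.1154, 0.0012], [0.0019, -0.0055, -1.0]]
```

play_rows(motion=[[0,0,0.045,0,30],[0,0,0.043,0,30],[0,0.003,0,0,0],[0,0,0,0,0],[0,0,0,0,0]], squeeze=50)

```text
time: 1.45
tool_pos: [0.5543, -0.0839, 0.0672]
tcp_rot: [2.084, 2.346, 0.003]
wrist_force: [-0.3, 0.1, -0.5]
width: -0.005
```

play_rows(motion=[[0,-0.015,0,0,0],[0,-0.025,0,0,0],[0,-0.03,0,0,0],[0,-0.03,0,0,0],[0,-0.025,0,0,0]])

```text
time: 2.08
tool_pos: [0.426, -0.0985, 0.0653]
tcp_rot: [2.086, 2.348, 0.0]
wrist_force: [-0.1, 0.1, 0.7]
width: -0.003
```

```bash
python3 - <<'E'
from h import *
shot('scene','s2.png'); im=cv2.imread('pics/s2.png'); cv2.imwrite('pics/s2c.png',cv2.resize(im[130:330,200:400],None,fx=3,fy=3))
s=read_state(); print(s['tool_pos'],s['width'],s['wrist_force'])
E
```

```text
[ 0.42262926 -0.09822271  0.06451297] -0.0027781268536844015 [-2.50355158  0.92663664 -0.60560872]
```

View pics/s2c.png

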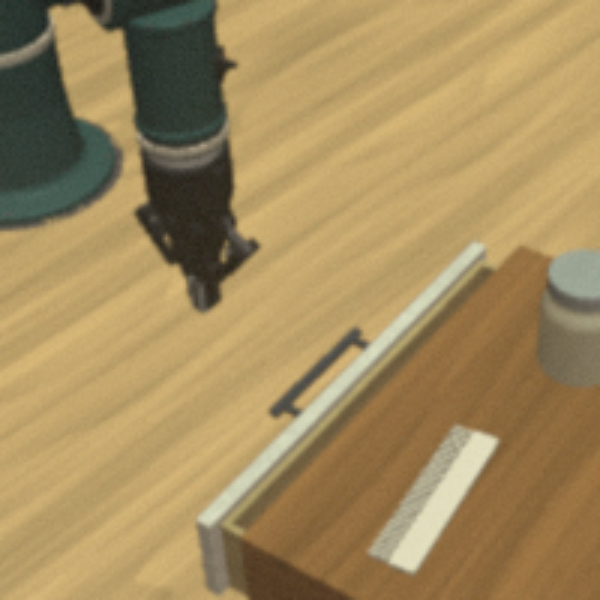

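The fingers closed on nothing and the drawer did not move: the handle is still at about (319,241)-(292,267) in the scene picture. I'll triangulate its ends across views.

```bash
python3 - <<'E'
from h import *
shot('side','d2.png')
E0=np.array([.5424,-.0215,.08]);E1=np.array([.5576,-.1437,.08])
C={}
for f in('s2.png','d2.png','w1.png'):
    print(f,proj(f,E0).round(1),proj(f,E1).round(1))
    im=cv2.imread('pics/'+f); p=(proj(f,E0)+proj(f,E1))/2; x,y=p.astype(int)
    if f[0]=='w': continue
    m=np.zeros(im.shape[:2],np.uint8); sub=im[y-30:y+30,x-35:x+35].astype(int)
    m[y-30:y+30,x-35:x+35]=(sub.max(2)<95)*255
    n,l,st,ce=cv2.connectedComponentsWithStats(m)
    for k in range(1,n):
        if st[k,4]>15: print(st[k],ce[k].round(1), cv2.minAreaRect(np.argwhere(l==k)[:,::-1].astype(np.float32)))
def tri(fs,uvs):
    A=[];b=[]
    for f,uv in zip(fs,uvs):
        d=np.load('pics/'+f+'.npz'); r=d['T'][:3,:3]@np.linalg.inv(d['K'])@[uv[0],uv[1],1]; r/=np.linalg.norm(r); P=np.eye(3)-np.outer(r,r); A.append(P); b.append(P@d['T'][:3,3])
    return np.linalg.solve(sum(A),sum(b))
print(tri(['w1.png','s2.png'],[(320.5,148),(319,241)]),tri(['w1.png','s2.png'],[(321.5,312),(291.7,267.3)]),tri(['w0.png','w1.png'],[(170,245),(320.5,148)]))
im=cv2.imread('pics/d2.png');p=(proj('d2.png',E0)+proj('d2.png',E1))/2;x,y=p.astype(int)
cv2.imwrite('pics/d2c.png',cv2.resize(im[y-60:y+60,x-80:x+80],None,fx=5,fy=5)); print(x,y)
E
```

```text
s2.png [318.5 239.4] [291.  266.1]
[269 222   6  11  42] [270.6 226.1] ((271.5, 227.0), (10.0, 5.0), 90.0)
[291 240  30  28 101] [304.4 254.5] ((306.0, 255.0), (5.656853675842285, 38.18376159667969), 45.0)
d2.png [298.4 246.2] [324.1 275.6]
[329 230  17  17  44] [337.  237.1] ((337.5, 237.5), (22.62741470336914, 1.4142134189605713), 45.0)
[276 232  12  29 173] [279.6 245.1] ((281.5, 246.0), (28.0, 11.0), 90.0)
[297 243  38  36 234] [313.7 261.4] ((315.0037536621094, 258.4131774902344), (42.754940032958984, 15.050230026245117), 47.48955535888672)
[335 252  11   9  50] [341.8 256.3] ((339.98516845703125, 256.1485290527344), (10.7464017868042, 7.2637715339660645), 5.710593223571777)
w1.png [320.5 148. ] [321.5 311.9]
[ 0.54289771 -0.02128428  0.07419623] [ 0.55884742 -0.14435487  0.07724107] [ 0.54264731 -0.0219291   0.07865329]
311 260
```

View pics/d2c.png

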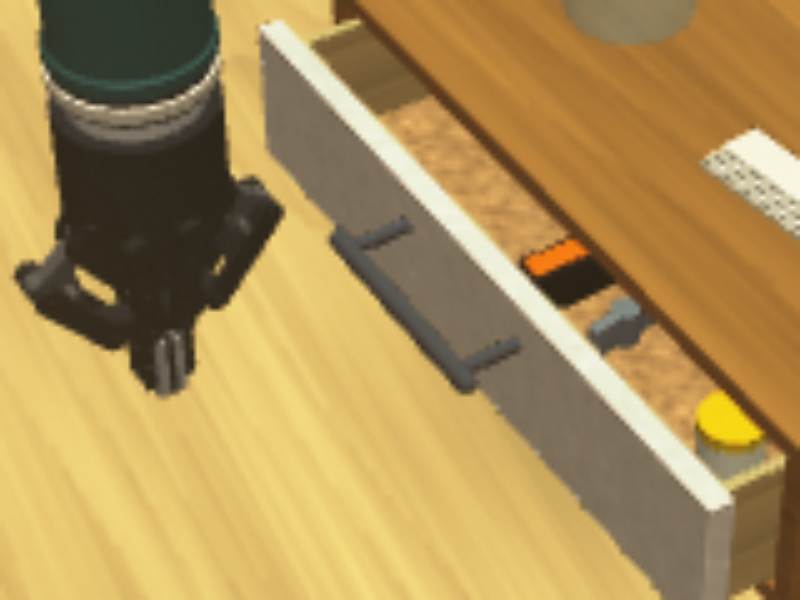

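```bash
python3 - <<'E'
from h import *
for a,b,(x0,y0,x1,y1) in(('d0.png','d2.png',(285,235,345,290)),('s0.png','s2.png',(285,230,330,275))):
    A=[cv2.imread('pics/'+f,0)[y0:y1,x0:x1].astype(np.float32) for f in(a,b)]
    print(a,b,'shift px',cv2.phaseCorrelate(A[0],A[1],cv2.createHanningWindow(A[0].shape[::-1],cv2.CV_32F)))
p=np.array([.5500,-.0826,.08]); print('px per 20mm out',[ (proj(f,p-[.02,.0024,0])-proj(f,p)).round(1) for f in('d0.png','s0.png')])
t=read_state()['tool_pos']; print('tcp px side',proj('d2.png',t),'scene',proj('s2.png',t))
im=cv2.hconcat([cv2.resize(cv2.imread('pics/'+f)[225:295,250:350],None,fx=4,fy=4) for f in('d0.png','d2.png')]); cv2.imwrite('pics/cmp.png',im)
E
```

```text
d0.png d2.png shift px ((-0.03508322588697155, 0.0042636250702869916), 1.0056323875321282)
s0.png s2.png shift px ((0.5932352819659243, 0.4922668793653848), 1.012450754142102)
px per 20mm out [array([-7.1,  3. ]), array([-6.1, -2.9])]
tcp px side [265.37144756 284.51421137] scene [268.75861793 239.29442204]
```

View pics/cmp.png

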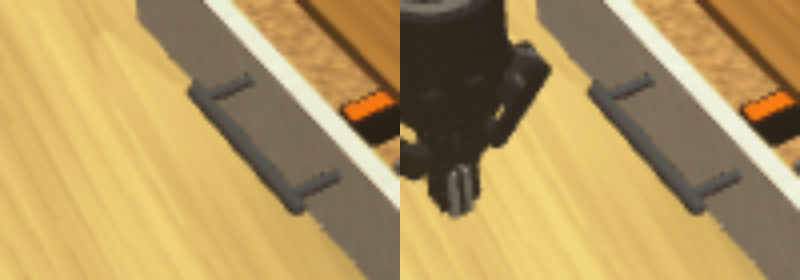

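```bash
cat >> h.py <<'E'
def tri(fs,uvs):
    A=[];b=[]
    for f,uv in zip(fs,uvs):
        d=np.load('pics/'+f+'.npz'); r=d['T'][:3,:3]@np.linalg.inv(d['K'])@[uv[0],uv[1],1]; r/=np.linalg.norm(r); P=np.eye(3)-np.outer(r,r); A.append(P); b.append(P@d['T'][:3,3])
    return np.linalg.solve(sum(A),sum(b))
E
python3 - <<'E'
from h import *
t=read_state()['tool_pos']; uv=[]
for f in('d2.png','s2.png'):
    g=cv2.imread('pics/'+f).max(2); u,v=proj(f,t).astype(int)
    print(f); 
    for r in range(v-14,v+4): print(r,g[r,u-9:u+10])
print(tri(['d2.png','s2.png'],[(265,278.5),(268,233.5)]),t)
E
```

```text
d2.png
270 [183  51  52  51  52  60 102 108  72  60 108 107  54  51 233 231 228 235
 239]
271 [229  54  50  51  51  52 101 107  72  49 107 108  54  58 234 233 229 231
 239]
272 [229  52  50  51  51  52  99 108  89  50 108 108  52  51 191 234 232 228
 235]
273 [230  54  53  52  60  63  84 107 108  50  90 108  62  51 233 235 235 231
 231]
274 [233 184  64  50  50  52  91 107 108  51  90 107  61 140 234 234 235 234
 229]
275 [236 230 136  52  52  52  71 108 107  51  73 108 167 234 236 234 235 236
 232]
276 [237 233 229 133  53  52  70 105 107  60  73 107 167 229 237 235 234 236
 235]
277 [235 236 230 229  55  52  82 106 108  59  74 108 195 223 233 236 235 235
 236]
278 [233 237 233 230 184 226  97 102 110 100 141 229 229 225 228 237 236 234
 236]
279 [232 236 235 230 229 229 195 159 180 227 227 229 231 228 224 233 237 235
 235]
280 [229 234 237 234 229 229 227 224 228 230 228 227 230 230 225 228 236 237
 235]
281 [227 231 234 236 231 229 228 227 228 230 229 228 229 231 229 224 232 237
 235]
282 [225 226 229 237 233 230 229 228 227 230 229 229 228 230 231 227 227 237
 237]
283 [227 226 2
[... 1277 characters left out ...]
3 193 202 202 202 201 198 200 199 197
 196]
236 [179 183 186 188 194 194 197 198 199 201 200 204 200 199 196 199 195 195
 196]
237 [181 189 193 195 199 199 201 202 204 201 200 199 201 199 197 197 197 191
 191]
238 [189 194 198 196 197 199 198 203 201 199 197 195 194 199 196 197 196 192
 195]
239 [194 194 202 201 199 201 198 199 196 199 199 197 198 196 193 193 190 198
 202]
240 [199 197 199 199 203 201 198 199 198 196 201 195 193 192 193 193 195 200
 204]
241 [198 198 203 204 200 201 199 201 199 200 195 196 192 193 188 196 202 208
 207]
242 [197 200 201 196 197 198 196 197 198 196 193 192 190 191 195 200 208 206
 209]
[ 0.42494337 -0.09878913  0.08600605] [ 0.42460802 -0.09827748  0.06476987]
```

The triangulated shut fingertips sit at z ≈ 0.08, while the reported TCP z is 0.065. The real tips are therefore about 17 mm higher than reported, and the fingers closed on top of the bar. I'll go again, lower.

play_rows(motion=[[0,0,-0.05,0,30],[0,0.061,0,0,30],[0,0.061,0,0,30],[0,0,0.035,0,30],[0,0,0.035,0,30]])

```text
time: 2.8
tool_pos: [0.5514, -0.084, 0.0453]
tcp_rot: [2.084, 2.347, 0.003]
wrist_force: [-0.1, -0.5, -1.0]
width: 0.351
```

play_rows(motion=[[0,0,0.003,0,30],[0,0,0,0,30],[0,0.003,0,0,5],[0,0,0,0,0],[0,0,0,0,0]])

```text
time: 3.42
tool_pos: [0.5534, -0.0839, 0.0438]
tcp_rot: [2.084, 2.347, 0.002]
wrist_force: [-1.9, 0.2, 6.5]
width: 0.102
```

Gripped now (width 0.10). Pulling.

play_rows(motion=[[0,-0.015,0,0,0],[0,-0.025,0,0,0],[0,-0.03,0,0,0],[0,-0.03,0,0,0],[0,-0.025,0,0,0]])

```text
time: 4.05
tool_pos: [0.4302, -0.1001, 0.0438]
tcp_rot: [2.081, 2.344, 0.004]
wrist_force: [3.5, -4.5, 3.0]
width: 0.101
```

play_rows(motion=[[0,-0.01,0,0,0],[0,-0.006,0,0,0],[0,-0.005,0,0,0],[0,-0.003,0,0,0],[0,-0.001,0,0,0]])

```text
time: 4.68
tool_pos: [0.4062, -0.1032, 0.0438]
tcp_rot: [2.081, 2.343, 0.003]
wrist_force: [4.5, -4.5, 2.9]
width: 0.105
```

play_rows(motion=[[0,-0.004,0,0,0],[0,-0.004,0,0,0],[0,-0.003,0,0,0],[0,0,0,0,0]])

```text
time: 5.18
tool_pos: [0.3953, -0.1047, 0.0438]
tcp_rot: [2.081, 2.343, 0.003]
wrist_force: [3.0, -4.9, 3.3]
width: 0.099
```

play_rows(motion=[[0,-0.004,0,0,0],[0,-0.004,0,0,0],[0,-0.003,0,0,0],[0,0,0,0,0]])

```text
time: 5.68
tool_pos: [0.3956, -0.1048, 0.0441]
tcp_rot: [2.074, 2.326, 0.03]
wrist_force: [41.8, 4.6, -34.9]
width: 0.103
```

play_rows(motion=[[0,0.009,0,0,0],[0,0,0,0,30],[0,0,0,0,30],[0,0,-0.05,0,30],[0,0,-0.06,0,30]])

```text
time: 6.3
tool_pos: [0.3874, -0.102, 0.151]
tcp_rot: [-2.083, -2.344, 0.003]
wrist_force: [1.4, -0.6, -0.3]
width: 0.348
```

play_rows(motion=[[0,0,-0.06,0,85],[0,0.055,-0.03,0,85],[0,0.055,0,0,85],[0,0,0,0,85],[0,0,0,0,85]])

```text
time: 6.92
tool_pos: [0.4977, -0.0896, 0.2404]
tcp_rot: [-2.084, -2.347, 0.003]
wrist_force: [0.2, -0.3, -0.0]
width: 0.993
```

```bash
python3 - <<'E'
from h import *
s=read_state(); print(s['tool_pos'],s['tcp_rot'],s['width'],s['time'],s['wrist_force'])
shot('wrist','w3.png');shot('scene','s3.png');shot('side','d3.png')
E
```

```text
[ 0.49767953 -0.0896484   0.24043832] [-2.08427668 -2.34668767  0.00262569] 0.9926528052509549 6.925 [ 0.24104705 -0.34785562 -0.00732689]
```

View pics/w3.png

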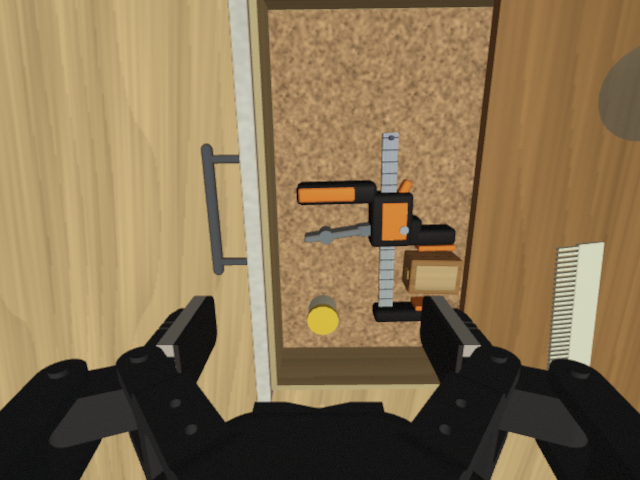

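Wrist view of the open drawer: grip at (297..377,193), trigger blade from (370,230) to (305,238) with its roll at (326,235), ring box at (435,275), far jaw at (400,311), tub lid at (323,320). The clamp's +x points down in the picture (world -y) and +y points right.

```bash
python3 - <<'E'
from h import *
f='w3.png'; im=cv2.imread('pics/'+f); hsv=cv2.cvtColor(im,cv2.COLOR_BGR2HSV)
def blobs(lo,hi,z,mn):
    m=cv2.inRange(hsv,lo,hi); m[:, :270]=0; m[:,480:]=0; m[350:]=0; m[:120]=0
    n,l,st,ce=cv2.connectedComponentsWithStats(m)
    for k in range(1,n):
        if st[k,4]>mn:
            r=cv2.minAreaRect(np.argwhere(l==k)[:,::-1].astype(np.float32)); b=cv2.boxPoints(r)
            print(st[k],'c',cast(f,r[0],z)[:2].round(4),'corners',[cast(f,q,z)[:2].round(4).tolist() for q in b])
print('orange');blobs((5,200,150),(16,255,255),.053,25)
print('yellow');blobs((22,150,120),(32,255,255),.058,50)
for n,uv,z in(('panel back',(250,235),.103),('grip end',(297,193),.045),('roll',(326,235.5),.049),('trig tip',(305,239),.049),('bar top',(390,135),.045),('bar bot',(386,300),.045),('box c',(436,278),.06),('handle',(212,210),.08)): print(n,cast(f,uv,z)[:2].round(4))
g=im[180:330,285:475]; cv2.imwrite('pics/w3c.png',cv2.resize(g,None,fx=4,fy=4,interpolation=cv2.INTER_CUBIC))
E
```

```text
orange
yellow
[307 306  32  29 712] c [ 0.5175 -0.2189] corners [[0.4981, -0.2035], [0.5326, -0.1994], [0.5373, -0.2347], [0.502, -0.239]]
panel back [ 0.437  -0.1142]
grip end [ 0.4735 -0.0803]
roll [ 0.5095 -0.1218]
trig tip [ 0.4874 -0.1285]
bar top [ 0.5606 -0.0107]
bar bot [ 0.5882 -0.1918]
box c [ 0.6335 -0.1522]
handle [ 0.3949 -0.1005]
```

View pics/w3c.png

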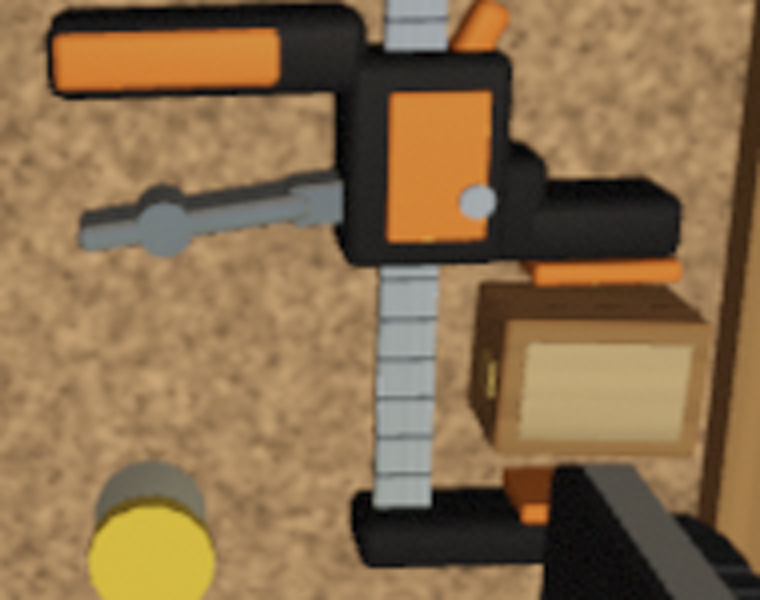

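Crop: grip's orange strip runs from (53,63) to (282,57), the pin is at (477,201), the roll's top is at (163,227), and the bar's centreline runs from (415,0) to (404,500).

```bash
python3 - <<'E'
from h import *
f='w3.png'; c=lambda u,v,z:cast(f,(285+u/4,180+v/4),z)[:2]
g0,g1=c(53,63,.054),c(282,57,.054); pin=c(477,201,.055); roll=c(163,227,.050); b0,b1=c(415,0,.044),c(404,500,.044)
print('grip',g0,g1,np.degrees(np.arctan2(*(g1-g0)[::-1])),'bar',b0,b1,np.degrees(np.arctan2(*(b1-b0)[::-1]))+90,'pin',pin,'roll',roll)
yaw=np.radians(np.degrees(np.arctan2(*(g1-g0)[::-1]))) # direction of clamp +y
for a in (yaw,np.arctan2(*(b1-b0)[::-1])+np.pi/2):
    Y=np.array([np.cos(a),np.sin(a)]); X=np.array([np.sin(a),-np.cos(a)])
    o=pin+.026*X-.014*Y
    F=lambda p:(np.array([X@(p-o),Y@(p-o)])*1000).round(1)
    print('yaw',np.degrees(a),'o',o,'roll',F(roll),'g0',F(g0),'g1',F(g1),'bar',F(b0),F(b1),'tub',F(np.array([.5175,-.2189])),'boxtop',F(c(607,385,.060)))
    t=o-.043*X-.068*Y; print('target mid',t)
s=read_state(); M=R.from_rotvec(s['tcp_rot']).as_matrix(); print(M.round(4).tolist(),s['q'])
E
```

```text
grip [ 0.47549587 -0.08140854] [ 0.53391671 -0.0728836 ] 8.302168862850394 bar [ 0.56746295 -0.05546417] [ 0.58953886 -0.19858617] 8.768508513826006 pin [ 0.59063946 -0.10456127] roll [ 0.50935511 -0.12298915]
yaw 8.302168862850394 o [ 0.58054041 -0.13231031] roll [-19.5 -69.1] g0 [-65.5 -96.6] g1 [-65.5 -37.6] bar [-77.9  -1.8] [66.9 -0.7] tub [ 76.6 -74.9] boxtop [25.3 50.2]
target mid [ 0.5070441  -0.09957971]
yaw 8.768508513826006 o [ 0.5807666  -0.13239159] roll [-20.2 -69.1] g0 [-66.4 -96.3] g1 [-66.  -37.2] bar [-78.1  -1.4] [66.8 -1.4] tub [ 75.9 -75.7] boxtop [25.6 49.8]
target mid [ 0.50700632 -0.10026026]
[[-0.1173, 0.9931, -0.001], [0.9931, 0.1173, 0.0002], [0.0003, -0.001, -1.0]] [-2.28012071e-01 -8.19361090e-02  1.90844146e+00 -1.65166450e-05
  1.31615609e+00 -3.45588771e-01]
```

Measurements agree: clamp origin ≈ (0.5806,-0.1323), clamp +y at 8.5°, box 5 mm off the near pad. I'll turn the tool so its y lies along clamp x. Then I'll probe the bare cork on the free left side at a 40 mm opening, to get the true finger height.

play_rows(motion=[[0,0,0,0.029,60],[0,0,0,0.029,40],[0,0,0,0.029,40],[0,0,0,0.029,40],[0,0,0,0.029,40]], squeeze=20)

```text
time: 7.7
tool_pos: [0.4981, -0.0901, 0.2419]
tcp_rot: [2.911, 1.181, 0.0]
wrist_force: [-0.3, -0.5, 0.4]
width: 0.469
```

play_rows(motion=[[0,0,0,0.029,40],[0,0,0,0.029,40],[0,0,0,0.029,40],[0,0,0,0.0131,40],[0.02,-0.05,0,0,40]])

```text
time: 8.32
tool_pos: [0.5106, -0.0398, 0.2421]
tcp_rot: [3.132, 0.223, 0.001]
wrist_force: [0.5, 0.6, 0.2]
width: 0.47
```

play_rows(motion=[[0.02,-0.05,0,0,40],[0,-0.05,0.04,0,40],[0,0,0.06,0,40],[0,0,0.06,0,40],[0,0,0,0,40]])

```text
time: 8.95
tool_pos: [0.5104, 0.0626, 0.0779]
tcp_rot: [3.133, 0.233, -0.019]
wrist_force: [0.3, -0.6, -0.1]
width: 0.472
```

play_rows(motion=[[0,0,0.03,0,40],[0,0,0.015,0,40],[0,0,0,0,40],[0,0,0.003,0,40],[0,0,0.003,0,40]])

```text
time: 9.57
tool_pos: [0.5179, 0.0632, 0.0329]
tcp_rot: [3.133, 0.234, 0.004]
wrist_force: [0.0, 0.3, 0.5]
width: 0.466
```

play_rows(motion=[[0,0,0.003,0,40],[0,0,0.002,0,40],[0,0,0,0,40]])

```text
time: 9.95
tool_pos: [0.5165, 0.0632, 0.0264]
tcp_rot: [-3.133, -0.234, 0.001]
wrist_force: [0.1, -0.6, -0.1]
width: 0.468
```

play_rows(motion=[[0,0,0.002,0,40],[0,0,0.002,0,40],[0,0,0.002,0,40],[0,0,0,0,40]])

```text
time: 10.45
tool_pos: [0.5177, 0.0635, 0.022]
tcp_rot: [-3.133, -0.234, -0.003]
wrist_force: [-1.7, -0.0, 7.8]
width: 0.469
```

play_rows(motion=[[0,0,0.002,0,40],[0,0,0.002,0,40],[0,0,0,0,40]])

```text
time: 10.82
tool_pos: [0.5219, 0.064, 0.0216]
tcp_rot: [-3.132, -0.233, -0.015]
wrist_force: [-2.5, -0.8, 20.9]
width: 0.465
```

```bash
python3 - <<'E'
from h import *
s=read_state(); print(s['tool_pos'],s['wrist_force'],s['torque'])
shot('side','d4.png');shot('scene','s4.png');shot('wrist','w4.png')
t=s['tool_pos']
out=[]
for f in('d4.png','s4.png'):
    im=cv2.imread('pics/'+f); u,v=proj(f,t).astype(int); print(f,u,v); out.append(cv2.resize(im[v-50:v+30,u-50:u+50],(400,320),interpolation=cv2.INTER_CUBIC))
w=cv2.resize(cv2.imread('pics/w4.png'),(373,280)); p=np.zeros((280,427,3),np.uint8)
im=cv2.imread('pics/d4.png'); p=cv2.resize(im[160:340,200:475],(427,280))
cv2.imwrite('pics/c4.png',cv2.vconcat([cv2.hconcat(out),cv2.hconcat([w,p])]))
E
```

```text
[0.52187042 0.06404295 0.02159455] [-2.50397569 -0.75921812 20.92143407] [0.83465206 0.37971709 0.08467701]
d4.png 279 245
s4.png 333 236
```

View pics/c4.png

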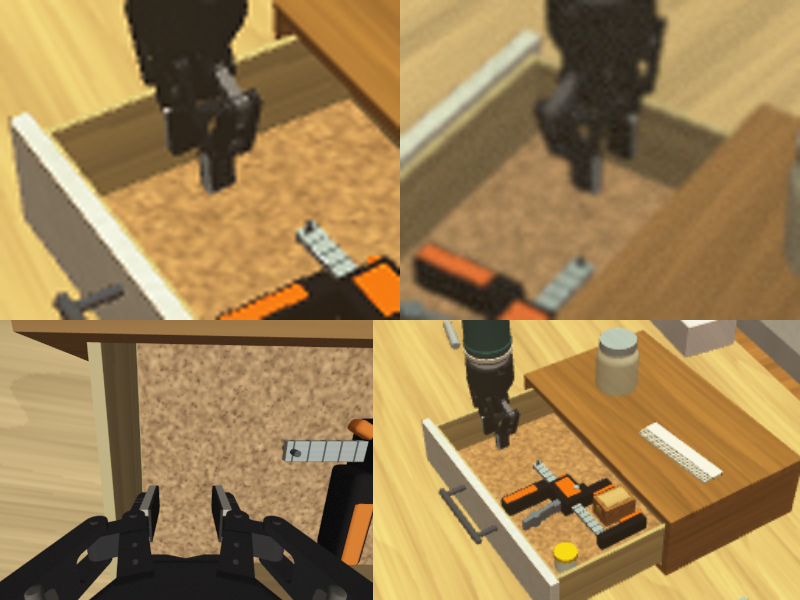

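Composite: the gripper stands over bare cork, clear of the walls, with nothing else visibly touching. I'll check whether its tips really meet the floor by triangulating the near fingertip, plus a known floor reference to test the camera itself.

```bash
python3 - <<'E'
from h import *
t=np.array([.5219,.0640,.0216]); Y=np.array([.148,-.989,0]); X=np.array([.989,.148,0])
for z in(.024,.030,.039): print(z,'side tip cast',cast('d4.png',(283.5,242.5),z)[:2].round(4))
for s in(1,-1):
  for z in(.024,.039): p=t+s*Y*.027; p[2]=z; print(s,z,'exp side',proj('d4.png',p).round(1),'scene',proj('s4.png',p).round(1), 'expxy',p[:2].round(3))
# camera check: clamp grip end / bar end / tub lid seen by wrist(w3) -> predicted in side & scene
c=lambda u,v:(285+u/4,180+v/4)
for n,uv,z in(('pin',c(477,201),.055),('grip0',c(53,63),.054),('tub',(323,320),.058)):
    p=cast('w3.png',uv,z); print(n,p.round(4),'side',proj('d4.png',p).round(1),'scene',proj('s4.png',p).round(1))
hsv=cv2.cvtColor(cv2.imread('pics/d4.png'),cv2.COLOR_BGR2HSV)
m=cv2.inRange(hsv,(22,180,150),(32,255,255)); m[:,:280]=0;m[:240]=0; m[:,400:]=0
n,l,st,ce=cv2.connectedComponentsWithStats(m); k=1+np.argmax(st[1:,4]); print('tub lid seen side',st[k],ce[k])
E
```

```text
0.024 side tip cast [0.5339 0.0672]
0.03 side tip cast [0.5317 0.0608]
0.039 side tip cast [0.5285 0.0511]
1 0.024 exp side [284.8 250.2] scene [328.5 241.1] expxy [0.526 0.037]
1 0.039 exp side [284.5 245.9] scene [328.4 237.2] expxy [0.526 0.037]
-1 0.024 exp side [274.8 238.9] scene [338.4 230.8] expxy [0.518 0.091]
-1 0.039 exp side [274.5 234.7] scene [338.4 226.9] expxy [0.518 0.091]
pin [ 0.5906 -0.1046  0.055 ] side [329.7 268.6] scene [311.2 270.6]
grip0 [ 0.4755 -0.0814  0.054 ] side [282.9 276.7] scene [286.3 247. ]
tub [ 0.518  -0.2188  0.058 ] side [322.2 308.7] scene [259.8 280.9]
tub lid seen side [316 303  16  12 154] [323.5974026  308.31818182]
```

The cameras agree with each other, but the fingertips show about 20 mm above the cork. The 20 N contact, with a torque arm of about +40 mm in y, was a finger knuckle on the drawer's left wall rim. I'll move clear of the wall and probe again.

play_rows(motion=[[0,0,-0.02,0,40],[-0.018,0.034,0,0,40],[0,0,0.01,0,40],[0,0,0.004,0,40],[0,0,0,0,40]])

```text
time: 11.6
tool_pos: [0.5034, 0.0274, 0.0218]
tcp_rot: [-3.133, -0.234, 0.003]
wrist_force: [0.3, -0.0, -0.8]
width: 0.468
```

play_rows(motion=[[0,0,0.003,0,40],[0,0,0.003,0,40],[0,0,0,0,40]])

```text
time: 11.98
tool_pos: [0.5037, 0.0271, 0.0163]
tcp_rot: [-3.133, -0.234, 0.001]
wrist_force: [0.4, 0.1, 0.2]
width: 0.468
```

play_rows(motion=[[0,0,0.003,0,40],[0,0,0.002,0,40],[0,0,0,0,40]])

```text
time: 12.35
tool_pos: [0.5037, 0.0269, 0.0114]
tcp_rot: [-3.133, -0.234, 0.001]
wrist_force: [0.7, -0.1, -0.7]
width: 0.469
```

play_rows(motion=[[0,0,0.003,0,40],[0,0,0.002,0,40],[0,0,0,0,40]])

```text
time: 12.72
tool_pos: [0.5036, 0.0269, 0.0064]
tcp_rot: [-3.133, -0.234, 0.001]
wrist_force: [-0.2, -0.2, -0.6]
width: 0.473
```

play_rows(motion=[[0,0,0.002,0,40],[0,0,0.002,0,40],[0,0,0,0,40]])

```text
time: 13.1
tool_pos: [0.5037, 0.0269, 0.0024]
tcp_rot: [-3.133, -0.234, 0.001]
wrist_force: [-0.5, 0.1, -0.2]
width: 0.469
```

play_rows(motion=[[0,0,0.002,0,40],[0,0,0.002,0,40],[0,0,0,0,40]])

```text
time: 13.48
tool_pos: [0.5037, 0.0269, -0.0016]
tcp_rot: [-3.133, -0.234, 0.001]
wrist_force: [-0.3, -0.4, 0.5]
width: 0.466
```

play_rows(motion=[[0,0,0.002,0,40],[0,0,0.002,0,40],[0,0,0,0,40]])

```text
time: 13.85
tool_pos: [0.5037, 0.0269, -0.0056]
tcp_rot: [-3.133, -0.234, 0.001]
wrist_force: [0.3, -0.3, -1.1]
width: 0.467
```

```bash
cat >> h.py <<'E'
def lowdark(f,x0,x1,y0,y1,th=75):
    g=cv2.imread('pics/'+f).max(2)[y0:y1,x0:x1]<th
    n,l,st,ce=cv2.connectedComponentsWithStats(g.astype(np.uint8)); l0=1+np.argmax(st[1:,4]); g=l==l0
    return [(x0+i,y0+int(np.max(np.where(g[:,i])[0]))) for i in range(g.shape[1]) if g[:,i].any()]
E
python3 - <<'E'
from h import *
shot('side','d5.png');shot('scene','s5.png')
Y=np.array([.148,-.989,0])
for f,fs,t in(('d4.png','s4.png',[.5219,.0640,.0216]),('d5.png','s5.png',read_state()['tool_pos'])):
    t=np.array(t); print(t)
    for ff in(f,fs):
        p=proj(ff,t+Y*.025*(1)); q=proj(ff,t-Y*.025); x0=int(min(p[0],q[0]))-12; x1=int(max(p[0],q[0]))+14; y1=int(max(p[1],q[1]))+8
        print(ff,'tcp-height fingers',p.round(1),q.round(1),[a for a in lowdark(ff,x0,x1,y1-45,y1)])
E
```

```text
[0.5219 0.064  0.0216]
d4.png tcp-height fingers [284.5 250.4] [275.2 240. ] [(265, 215), (266, 215), (267, 215), (268, 219), (269, 221), (270, 221), (271, 232), (272, 233), (273, 233), (274, 232), (275, 232), (276, 231), (277, 231), (278, 231), (279, 232), (280, 233), (281, 238), (282, 242), (283, 242), (284, 241), (285, 241), (286, 240), (287, 239), (288, 232), (289, 232), (290, 232), (291, 231), (292, 229), (293, 224)]
s4.png tcp-height fingers [328.9 241.3] [338.  231.8] [(317, 215), (318, 218), (319, 220), (320, 222), (321, 223), (322, 224), (323, 224), (324, 224), (325, 225), (326, 230), (327, 232), (328, 232), (329, 232), (330, 233), (331, 225), (332, 224), (333, 220), (334, 222), (335, 223), (336, 224), (337, 224), (338, 225), (339, 225), (340, 225), (341, 213), (342, 213), (343, 209), (344, 208), (345, 208), (346, 205)]
[ 0.50390236  0.02690358 -0.0053838 ]
d5.png tcp-height fingers [283.9 268.6] [274.5 257.7] [(264, 233), (265, 233), (266, 234), (267, 236), (268, 238), (269, 239), (270, 247), (271, 250), (272, 251), (273, 250), (274, 250), (275, 249), (276, 249), (277, 248), (278, 252), (279, 251), (280, 251), (281, 260), (282, 260), (283, 260), (284, 259), (285, 259), (286, 258), (287, 251), (288, 251), (289, 251), (290, 250), (291, 250), (292, 247), (293, 242)]
s5.png tcp-height fingers [316.  252.1] [325.3 242.3] [(303, 226), (304, 228), (305, 230), (306, 232), (307, 234), (308, 235), (309, 235), (310, 236), (311, 236), (312, 237), (313, 242), (314, 243), (315, 243), (316, 244), (317, 243), (318, 236), (319, 231), (320, 228), (321, 228), (322, 231), (323, 234), (324, 234), (325, 235), (326, 235), (327, 235), (328, 225), (329, 224), (330, 222), (331, 220), (332, 220), (333, 219)]
```

The tip offset is constant, about 28 mm behind the reported TCP at a 40 mm opening, so the tips should be at the floor now. Two more small steps.

play_rows(motion=[[0,0,0.002,0,40],[0,0,0.001,0,40],[0,0,0,0,40]])

```text
time: 14.32
tool_pos: [0.5061, 0.0271, -0.006]
tcp_rot: [-3.133, -0.234, -0.005]
wrist_force: [-3.1, 1.4, 11.7]
width: 0.468
```

play_rows(motion=[[0,0,0.002,0,40],[0,0,0.001,0,40],[0,0,0,0,40]])

```text
time: 14.7
tool_pos: [0.5097, 0.0276, -0.0061]
tcp_rot: [-3.133, -0.233, -0.015]
wrist_force: [-1.7, 2.5, 24.1]
width: 0.469
```

Floor contact is at TCP z = -0.006. Working height will be about -0.002. Now moving above the grip and trigger with the fingers open.

play_rows(motion=[[0,0,-0.06,0,40],[0,0,0,0,85],[-0.008,0.062,0,0,85],[-0.0075,0.063,0,0,85],[0,0,0,0,85]])

```text
time: 15.32
tool_pos: [0.5069, -0.1016, 0.0482]
tcp_rot: [3.133, 0.225, -0.0]
wrist_force: [-0.2, 1.2, -0.7]
width: 0.996
```

```bash
python3 - <<'E'
from h import *
s=read_state(); print(s['tool_pos'],s['tcp_rot'],s['wrist_force'],s['time']); im=shot('wrist','w6.png')
o=np.array([.5806,-.1323]);a=np.radians(8.5);Y=np.array([np.cos(a),np.sin(a)]);X=np.array([np.sin(a),-np.cos(a)])
d=s['tool_pos'][:2]-o; print('tcp in clamp',X@d*1000,Y@d*1000)
for c,z in(((-65,-96),.054),((-19,-68),.050),((-76,-68),.054),((-26,14),.055)): print(c,proj('w6.png',np.append(o+X*c[0]/1e3+Y*c[1]/1e3,z)).round(1))
E
```

```text
[ 0.50686057 -0.10164754  0.04822728] [ 3.13272181e+00  2.25302643e-01 -3.81975206e-04] [-0.24211904  1.22917208 -0.70172   ] 15.325
tcp in clamp -41.21514934931995 -68.39874308761961
(-65, -96) [274.4 328. ]
(-19, -68) [360.9 276.3]
(-76, -68) [250.7 279.9]
(-26, 14) [351.9 109.6]
```

View pics/w6.png

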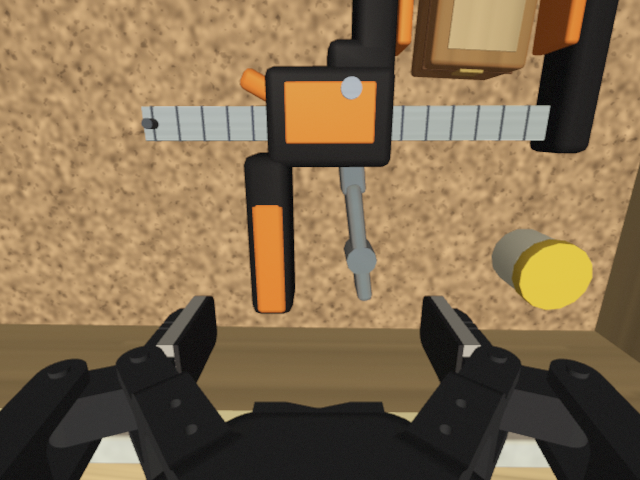

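Camera check: the scale matches, but all clamp features sit about 19 px (9-10 mm) further toward the chest than predicted: pin (352,88) against (352,110), roll (361,259) against (361,276). The floor probes evidently pushed the easy-running drawer in by about 10 mm. I'll push the front panel back out to its stop from inside with the fingers, above clamp height.

play_rows(motion=[[-0.02,0,0.01,0,85],[-0.02,0,0,0,85],[-0.006,0,0,0,85],[-0.005,0,0,0,85],[0,0,0,0,85]])

```text
time: 16.0
tool_pos: [0.4637, -0.1042, 0.0394]
tcp_rot: [3.132, 0.23, 0.023]
wrist_force: [18.2, 3.7, -15.2]
width: 0.996
```

play_rows(motion=[[-0.005,0,0,0,85],[-0.005,0,0,0,85],[0,0,0,0,85]])

```text
time: 16.38
tool_pos: [0.4642, -0.1062, 0.0418]
tcp_rot: [3.13, 0.222, 0.055]
wrist_force: [42.6, 8.7, -29.7]
width: 0.999
```

Stalled with rising force, so the drawer is at its stop. Backing off and re-checking the predicted pixels.

play_rows(motion=[[0.03,0,0,0,85],[0.031,0,0,0,85],[0,-0.002,0,0,85],[0,0,0,0,85]])

```text
time: 16.88
tool_pos: [0.5055, -0.0949, 0.0379]
tcp_rot: [-3.132, -0.236, 0.004]
wrist_force: [-0.7, 0.5, 0.0]
width: 0.998
```

```bash
python3 - <<'E'
from h import *
s=read_state(); print(s['tool_pos'],s['tcp_rot'],s['wrist_force'],s['time']); im=shot('wrist','w7.png')
o=np.array([.5806,-.1323]);a=np.radians(8.5);Y=np.array([np.cos(a),np.sin(a)]);X=np.array([np.sin(a),-np.cos(a)])
d=s['tool_pos'][:2]-o; print('tcp in clamp',X@d*1000,Y@d*1000)
for c,z in(((-65,-96),.054),((-19,-68),.050),((-26,14),.055)): print(c,proj('w7.png',np.append(o+X*c[0]/1e3+Y*c[1]/1e3,z)).round(1))
hsv=cv2.cvtColor(im,cv2.COLOR_RGB2HSV); m=cv2.inRange(hsv,(5,150,130),(18,255,255)); m[:,:200]=0;m[:,420:]=0
n,l,st,ce=cv2.connectedComponentsWithStats(m)
for k in range(1,n):
    if st[k,4]>300:
        c=ce[k]; p=cast('w7.png',c,.054)[:2]-o; print(st[k],c.round(1),'clamp',(X@p*1000).round(1),(Y@p*1000).round(1))
E
```

```text
[ 0.50552576 -0.09494004  0.03790324] [-3.13194834 -0.23601196  0.00386219] [-0.73230027  0.45317069  0.04406479] 16.875
tcp in clamp -48.046268898378024 -68.72745863892854
(-65, -96) [285.  338.1]
(-19, -68) [377.1 284.3]
(-26, 14) [372.1 107.6]
[253  87  27  34 632] [267.2 102.2] clamp -69.5 16.1
[ 300  102   97   65 5727] [345.5 135.7] clamp -36.7 2.8
[ 264  229   33  110 3315] [280.9 282.6] clamp -66.2 -65.4
```

The clamp is back where it was measured (grip strip at (-66.2,-65.4) against (-65.5,-67) expected). Descending.

play_rows(motion=[[0,0,0.005,0,85],[0,0,0,0,85]])

```text
time: 17.18
tool_pos: [0.5056, -0.096, 0.033]
tcp_rot: [-3.133, -0.233, 0.002]
wrist_force: [0.7, -0.9, -0.3]
width: 0.993
```

```bash
cat > st.py <<'E'
from h import *
s=read_state(); o=np.array([.5806,-.1323]);a=np.radians(8.5);Y=np.array([np.cos(a),np.sin(a)]);X=np.array([np.sin(a),-np.cos(a)])
d=s['tool_pos'][:2]-o; f=s['wrist_force']; print('t',round(s['time'],2),'tcp clamp',(X@d*1000).round(1),(Y@d*1000).round(1),'z',s['tool_pos'][2].round(4),'w mm',round(s['width']*85.4,1),'F along X,Y,z',(X@f[:2]).round(1),(Y@f[:2]).round(1),f[2].round(1))
E
python3 st.py
```

```text
t 17.18 tcp clamp -47.0 -68.8 z 0.033 w mm 84.8 F along X,Y,z 1.0 0.6 -0.3
```

play_rows(motion=[[0,0.004,0.008,0,85],[0,0,0.014,0,85],[0,0,0.013,0,85],[0,0,0,0,85]])

```text
time: 17.68
tool_pos: [0.5055, -0.0996, -0.0034]
tcp_rot: [-3.132, -0.233, 0.006]
wrist_force: [0.3, 0.5, 0.4]
width: 0.993
```

```bash
python3 st.py
```

```text
t 17.68 tcp clamp -43.4 -69.4 z -0.0034 w mm 84.8 F along X,Y,z -0.5 0.3 0.4
```

Clean descent. First squeeze, closing while the centre follows toward the grip side.

play_rows(motion=[[0,-0.003,-0.001,0,72],[0,-0.003,0,0,62],[0,-0.003,0,0,52],[0,-0.004,0,0,44],[0,0,0,0,39]], squeeze=20)

```text
time: 18.3
tool_pos: [0.5064, -0.0854, 0.0011]
tcp_rot: [-3.131, -0.233, -0.003]
wrist_force: [-0.8, 6.4, 8.3]
width: 0.463
```

```bash
python3 st.py
```

```text
t 18.3 tcp clamp -57.3 -66.4 z 0.0011 w mm 39.5 F along X,Y,z -6.4 0.1 8.3
```

play_rows(motion=[[0,0,0,0,38],[0,0,0,0,38]])

```text
time: 18.55
tool_pos: [0.5064, -0.0852, 0.0012]
tcp_rot: [-3.13, -0.233, -0.003]
wrist_force: [-2.6, 7.1, 11.2]
width: 0.452
```

```bash
python3 st.py
```

```text
t 18.55 tcp clamp -57.6 -66.4 z 0.0012 w mm 38.6 F along X,Y,z -7.4 -1.5 11.2
```

Squeezed home (38.6 mm across). Now letting out.

play_rows(motion=[[0,0.003,0,0,52],[0,0.004,0,0,66],[0,0.004,0,0,85],[0,0.002,0,0,85],[0,0,0,0,85]])

```text
time: 19.18
tool_pos: [0.5073, -0.1003, -0.0005]
tcp_rot: [-3.133, -0.233, 0.001]
wrist_force: [0.0, 0.7, 0.2]
width: 0.996
```

```bash
python3 st.py; python3 - <<'E'
from h import *
im=shot('wrist','w8.png')
o=np.array([.5806,-.1323]);a=np.radians(8.5);Y=np.array([np.cos(a),np.sin(a)]);X=np.array([np.sin(a),-np.cos(a)])
hsv=cv2.cvtColor(im,cv2.COLOR_RGB2HSV); m=cv2.inRange(hsv,(5,150,130),(18,255,255))
n,l,st,ce=cv2.connectedComponentsWithStats(m)
for k in range(1,n):
    if st[k,4]>100:
        c=ce[k]; p=cast('w8.png',c,.054)[:2]-o; print(st[k],c.round(1),'clamp',(X@p*1000).round(1),(Y@p*1000).round(1))
E
```

```text
t 19.18 tcp clamp -42.5 -67.8 z -0.0005 w mm 85.1 F along X,Y,z -0.7 0.1 0.2
[435   0  24  44 857] [446.1  21.1] clamp -4.9 36.4
[486   0 132  78 472] [528.7  55.5] clamp 21.0 27.2
[ 216   75   34   44 1009] [233.9  95. ] clamp -68.9 16.1
[  275    95   130    85 10063] [336.7 138.6] clamp -36.7 3.0
[ 232  260   46  135 5175] [255.6 325.7] clamp -66.3 -65.0
```

View pics/w8.png

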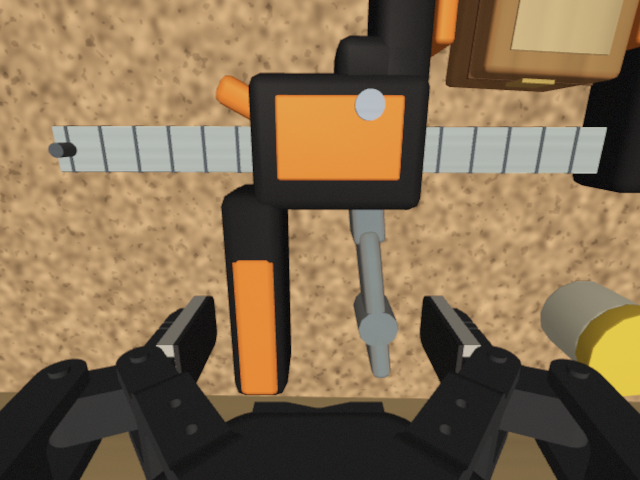

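The clamp is unmoved after pump 1 ((-66.3,-65.0)). In this view the trigger is fully out, with its roll at (377,326), the far jaw at about (610,120) and the box at (540,40). Pump 2.

play_rows(motion=[[0,-0.003,0,0,72],[0,-0.003,0,0,62],[0,-0.003,0,0,52],[0,-0.004,0,0,44],[0,0,0,0,38]])

```text
time: 19.85
tool_pos: [0.5059, -0.0851, 0.0008]
tcp_rot: [-3.13, -0.233, -0.001]
wrist_force: [-1.5, 7.7, 10.3]
width: 0.449
```

play_rows(motion=[[0,0,0,0,38]])

```text
time: 19.98
tool_pos: [0.506, -0.0851, 0.0007]
tcp_rot: [-3.13, -0.233, -0.001]
wrist_force: [-2.5, 7.1, 10.5]
width: 0.451
```

play_rows(motion=[[0,0.003,0,0,52],[0,0.004,0,0,66],[0,0.004,0,0,85],[0,0.002,0,0,85],[0,0,0,0,85]])

```text
time: 20.6
tool_pos: [0.5073, -0.1003, -0.0005]
tcp_rot: [-3.133, -0.233, 0.0]
wrist_force: [0.6, 1.2, -0.0]
width: 0.991
```

```bash
cat > bar.py <<'E'
import sys
from h import *
o=np.array([.5806,-.1323]);a=np.radians(8.5);Y=np.array([np.cos(a),np.sin(a)]);X=np.array([np.sin(a),-np.cos(a)])
f=sys.argv[1]
if len(sys.argv)>2: shot('wrist',f)
im=cv2.imread('pics/'+f); hsv=cv2.cvtColor(im,cv2.COLOR_BGR2HSV)
F=lambda uv,z:((lambda p:(float((X@p*1000).round(1)),float((Y@p*1000).round(1))))(cast(f,uv,z)[:2]-o))
# walk along bar centre line (clamp y=0,z=.044), print saturation profile ends
xs=np.arange(-130,110,1.); px=[proj(f,np.append(o+X*x/1e3,.044)) for x in xs]
g=[(x,hsv[int(v),int(u)]) for x,(u,v) in zip(xs,px) if 0<=u<640 and 0<=v<480]
bar=[x for x,h in g if h[1]<60 and h[2]>110]; print(f,'bar from',min(bar),'to',max(bar))
m=cv2.inRange(hsv,(5,190,100),(18,255,255)); n,l,st,ce=cv2.connectedComponentsWithStats(m)
print('orange',[(F(ce[k],.054),int(st[k,4])) for k in range(1,n) if st[k,4]>150])
m=cv2.inRange(hsv,(12,30,150),(30,125,255)); m[110:]=0; n,l,st,ce=cv2.connectedComponentsWithStats(m)
print('pale(box lid?)',[(F(ce[k],.060),st[k].tolist(),F((st[k,0],st[k,1]+st[k,3]),.06)) for k in range(1,n) if st[k,4]>300])
E
python3 st.py; python3 bar.py w6.png; python3 bar.py w7.png; python3 bar.py w8.png; python3 bar.py w9.png 1
```

```text
t 20.6 tcp clamp -42.5 -67.8 z -0.0005 w mm 84.6 F along X,Y,z -1.1 0.7 -0.0
w6.png bar from 37.0 to 67.0
orange [((-4.8, 47.4), 255), ((65.9, 48.2), 598), ((-69.5, 24.2), 278), ((-66.4, -63.0), 1927)]
pale(box lid?) [((-107.6, 37.4), [0, 0, 352, 110, 32365], (-177.8, 14.3)), ((21.7, 23.9), [394, 0, 150, 106, 5090], (-8.4, 15.1)), ((27.0, 45.7), [448, 0, 78, 52, 3592], (12.6, 35.8)), ((85.5, 32.2), [596, 0, 44, 110, 3445], (78.6, 13.0))]
w7.png bar from -117.0 to 68.0
orange [((-5.5, 41.1), 385), ((63.0, 41.7), 1835), ((-69.9, 15.0), 289), ((-35.6, -9.0), 174), ((-66.3, -69.1), 2680)]
pale(box lid?) [((-104.4, 34.0), [0, 0, 370, 110, 36472], (-176.3, 12.5)), ((27.1, 39.5), [474, 0, 88, 75, 5494], (12.6, 25.7)), ((18.8, 17.4), [415, 64, 154, 46, 2611], (-9.4, 12.8))]
w8.png bar from -127.0 to 57.0
orange [((-5.3, 35.7), 485), ((51.4, 34.6), 247), ((-69.3, 15.2), 487), ((-32.7, -5.8), 376), ((-66.4, -66.5), 4608)]
pale(box lid?) [((-87.6, 27.9), [0, 0, 369, 110, 33353], (-137.8, 11.4)), ((27.0, 33.6), [511, 0, 113, 55, 5362], (12.6, 26.2)), ((10.0, 15.7), [428, 46, 162, 64, 3870], (-9.8, 11.4))]
w9.png bar from -130.0 to 47.0
orange [((-5.4, 35.1), 544), ((-69.3, 15.3), 472), ((-37.5, -5.7), 392), ((-66.5, -66.5), 4438)]
pale(box lid?) [((-87.6, 27.9), [0, 0, 369, 110, 33382], (-137.8, 11.4)), ((23.6, 33.2), [500, 0, 111, 57, 5762], (9.6, 25.7)), ((7.4, 15.0), [428, 54, 134, 56, 2634], (-9.8, 11.4))]
```

The bar tip went 68→57→47 mm, and the box has already moved 3.4 mm toward the near pad. So the far jaw touches the box and only about 2-4 mm remains. The third squeeze goes slowly.

play_rows(motion=[[0,0,0,0,76],[0,0,0,0,69],[0,-0.001,0,0,67],[0,-0.001,0,0,65],[0,-0.001,0,0,64]], squeeze=20)

```text
time: 21.28
tool_pos: [0.5071, -0.0976, -0.0001]
tcp_rot: [3.132, 0.235, 0.0]
wrist_force: [-1.4, -3.5, 0.8]
width: 0.751
```

```bash
python3 st.py
```

```text
t 21.27 tcp clamp -45.2 -67.6 z -0.0001 w mm 64.2 F along X,Y,z 3.3 -1.9 0.8
```

play_rows(motion=[[0,-0.0005,0,0,63],[0,-0.0005,0,0,62],[0,-0.0005,0,0,61]])

```text
time: 21.65
tool_pos: [0.507, -0.0959, -0.0002]
tcp_rot: [3.132, 0.234, 0.001]
wrist_force: [-0.8, -3.2, 1.7]
width: 0.711
```

```bash
python3 st.py
```

```text
t 21.65 tcp clamp -46.9 -67.4 z -0.0002 w mm 60.7 F along X,Y,z 3.0 -1.2 1.7
```

play_rows(motion=[[0,0,0,0,60],[0,-0.0005,0,0,59],[0,-0.0005,0,0,58]])

```text
time: 22.02
tool_pos: [0.5068, -0.0947, -0.0002]
tcp_rot: [3.133, 0.234, 0.001]
wrist_force: [1.1, -2.5, 3.2]
width: 0.68
```

```bash
python3 st.py
```

```text
t 22.02 tcp clamp -48.1 -67.4 z -0.0002 w mm 58.1 F along X,Y,z 2.7 0.7 3.2
```

play_rows(motion=[[0,0,0,0,57],[0,-0.0005,0,0,56],[0,-0.0005,0,0,55]])

```text
time: 22.4
tool_pos: [0.5066, -0.0933, -0.0001]
tcp_rot: [-3.132, -0.234, -0.0]
wrist_force: [-1.0, -0.8, 4.7]
width: 0.644
```

```bash
python3 st.py
```

```text
t 22.4 tcp clamp -49.5 -67.4 z -0.0001 w mm 55.0 F along X,Y,z 0.6 -1.1 4.7
```

play_rows(motion=[[0,-0.0005,0,0,54],[0,-0.0005,0,0,53],[0,-0.0005,0,0,52]])

```text
time: 22.78
tool_pos: [0.5064, -0.0919, 0.0002]
tcp_rot: [-3.133, -0.233, -0.0]
wrist_force: [-2.6, -0.6, 8.2]
width: 0.612
```

```bash
python3 st.py; python3 bar.py w10.png 1
```

```text
t 22.77 tcp clamp -50.9 -67.5 z 0.0002 w mm 52.2 F along X,Y,z 0.2 -2.7 8.2
w10.png bar from -130.0 to 43.0
orange [((-6.0, 35.1), 574), ((-69.9, 15.0), 409), ((-38.5, -7.1), 327), ((-66.3, -72.1), 2777)]
pale(box lid?) [((-92.7, 28.2), [0, 0, 392, 110, 36462], (-146.9, 11.8)), ((19.7, 33.5), [514, 0, 111, 59, 5871], (5.6, 25.6)), ((6.9, 14.3), [453, 89, 119, 21, 1930], (-10.5, 11.7))]
```

play_rows(motion=[[0,-0.0005,0,0,51],[0,-0.0005,0,0,50]])

```text
time: 23.08
tool_pos: [0.5064, -0.091, 0.0006]
tcp_rot: [-3.133, -0.232, -0.001]
wrist_force: [-2.7, -0.2, 9.8]
width: 0.59
```

```bash
python3 st.py; python3 bar.py w11.png 1
```

```text
t 23.07 tcp clamp -51.8 -67.3 z 0.0006 w mm 50.4 F along X,Y,z -0.2 -2.6 9.8
w11.png bar from -130.0 to 42.0
orange [((-6.0, 35.3), 584), ((-70.5, 14.0), 326), ((-37.0, -7.5), 260), ((-66.3, -71.7), 2659)]
pale(box lid?) [((-93.4, 28.4), [0, 0, 394, 110, 36749], (-148.1, 12.0)), ((19.7, 33.6), [516, 0, 112, 59, 5867], (5.5, 25.8)), ((6.8, 14.4), [456, 89, 117, 21, 1928], (-10.3, 11.9))]
```

The box has stopped at 19.7 (it was 19.7 in the last step too), so both jaws bear on it. Continuing gently until the fingers stall.

play_rows(motion=[[0,-0.0003,0,0,49],[0,0,0,0,49]])

```text
time: 23.38
tool_pos: [0.5064, -0.0905, 0.0007]
tcp_rot: [-3.132, -0.232, -0.001]
wrist_force: [-3.8, 1.4, 11.8]
width: 0.58
```

```bash
python3 st.py; python3 bar.py w12.png 1
```

```text
t 23.38 tcp clamp -52.3 -67.2 z 0.0007 w mm 49.5 F along X,Y,z -1.9 -3.5 11.8
w12.png bar from -130.0 to 42.0
orange [((-6.0, 35.5), 581), ((-70.1, 15.3), 399), ((-37.7, -9.0), 167), ((-66.3, -72.6), 2438)]
pale(box lid?) [((-93.7, 28.6), [0, 0, 395, 110, 36870], (-148.6, 12.1)), ((19.7, 33.8), [517, 0, 111, 59, 5837], (5.5, 25.9)), ((6.9, 14.5), [457, 89, 117, 21, 1944], (-10.4, 12.0))]
```

play_rows(motion=[[0,-0.0003,0,0,48],[0,0,0,0,48]])

```text
time: 23.68
tool_pos: [0.5065, -0.0903, 0.0008]
tcp_rot: [-3.132, -0.231, -0.001]
wrist_force: [-2.4, 1.7, 11.9]
width: 0.576
```

```bash
python3 st.py; python3 bar.py w13.png 1
```

```text
t 23.68 tcp clamp -52.5 -67.1 z 0.0008 w mm 49.2 F along X,Y,z -2.0 -2.1 11.9
w13.png bar from -130.0 to 42.0
orange [((-6.0, 35.6), 578), ((-70.5, 14.2), 323), ((-41.8, -4.7), 238), ((-66.3, -72.3), 2518)]
pale(box lid?) [((-93.9, 28.7), [0, 0, 396, 110, 36961], (-148.9, 12.2)), ((19.7, 33.9), [518, 0, 111, 59, 5830], (5.7, 26.0)), ((6.8, 14.6), [457, 89, 117, 21, 1937], (-10.5, 12.1))]
```

Stalled: commanded 48, measured 49.2, versus 38.6 at home. Box, bar and clamp are all steady. I'll hold briefly, confirm and hand in.

play_rows(motion=[[0,0,0,0,48],[0,0,0,0,48],[0,0,0,0,48],[0,0,0,0,48]])

```text
time: 24.22
tool_pos: [0.5065, -0.0903, 0.0008]
tcp_rot: [-3.132, -0.231, -0.001]
wrist_force: [-2.7, 0.3, 11.6]
width: 0.569
```

```bash
python3 st.py; python3 bar.py w14.png 1; python3 - <<'E'
from h import *
# drawer check: handle blob in side view vs open-drawer picture d3 (at stop)
shot('side','d14.png'); A=[cv2.imread('pics/'+f,0)[240:330,220:300].astype(np.float32) for f in('d3.png','d14.png')]
print('handle/panel shift px (0.38 px/mm)',cv2.phaseCorrelate(A[0],A[1],cv2.createHanningWindow(A[0].shape[::-1],cv2.CV_32F)))
E
```

```text
t 24.23 tcp clamp -52.5 -67.1 z 0.0008 w mm 48.6 F along X,Y,z -0.7 -2.6 11.6
w14.png bar from -130.0 to 42.0
orange [((-6.0, 35.6), 580), ((-70.6, 14.2), 319), ((-39.9, -7.3), 203), ((-66.3, -72.0), 2625)]
pale(box lid?) [((-93.9, 28.7), [0, 0, 396, 110, 36952], (-148.9, 12.3)), ((19.7, 33.9), [518, 0, 111, 59, 5836], (5.7, 26.0)), ((6.8, 14.6), [457, 89, 117, 21, 1937], (-10.5, 12.1))]
handle/panel shift px (0.38 px/mm) ((0.08382213043184805, 0.04026094170034611), 0.8839864660633935)
```

One more check that it is truly stalled: command 46.5 under the same 20 N cap.

play_rows(motion=[[0,0,0,0,47.5],[0,0,0,0,47],[0,0,0,0,46.5],[0,0,0,0,46.5]])

```text
time: 24.82
tool_pos: [0.5065, -0.0903, 0.0008]
tcp_rot: [-3.132, -0.231, -0.001]
wrist_force: [-2.8, 0.6, 11.6]
width: 0.569
```

```bash
python3 st.py; python3 st.py; python3 bar.py w15.png 1|tail -1
```

```text
t 24.82 tcp clamp -52.5 -67.1 z 0.0008 w mm 48.6 F along X,Y,z -1.0 -2.7 11.6
t 24.82 tcp clamp -52.5 -67.1 z 0.0008 w mm 48.6 F along X,Y,z -1.0 -2.7 11.6
pale(box lid?) [((-93.9, 28.7), [0, 0, 396, 110, 36963], (-148.9, 12.3)), ((19.7, 33.9), [518, 0, 111, 59, 5837], (5.7, 26.0)), ((6.8, 14.6), [457, 89, 117, 21, 1939], (-10.5, 12.1))]
```

The width stays at 48.6 mm with 46.5 commanded, so it is a firm stall at the 20 N cap, with nothing moving. Handing in.

```bash
python3 -c "
from workcell import finish_job
print(finish_job())"
```

```text
the job is handed in; nothing more can be done
None
```

I pulled the drawer to its stop and pumped the clamp home twice, letting the trigger fully out after each. The third squeeze was slow and capped at 20 N; it stalled against the box, and I handed in at about 25 s with the trigger still held. No verdict was reported.

**Last checks**
- **Stall:** the fingers stayed at 48.6 mm with 46.5 mm commanded, against 38.6 mm with the trigger home. Only the two pumps went home; the third stopped short of it, as expected once the jaws meet the work.
- **Jaw force:** it was not measured. By the stated ratio the 20 N cap gives about 48 N on the box, under the 60 N limit.
- **Box, bar and clamp:** all steady in the last pictures. I did not measure their tilt or the box's height.
- **Drawer:** the handle was within 1 mm of where it stood at the stop.

**What went wrong or disagreed**
- **First handle grasp:** it missed, because the fingertips really sit 20–30 mm behind the reported TCP.
- **Floor probes:** I probed the drawer for the true finger height. One probe touched the left wall rim at about 21 N, and the probing pushed the drawer in by about 10 mm. I pushed it back out to its stop from inside. The wrist read 42.6 N along x (about 53 N in all) during that push, and I could not tell whether it counts against the 40 N limit on the gripper's body.
- **Jaw opening:** the clamp started at about 60 mm rather than 80 mm, so fewer pumps were needed than planned.

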